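# Fetch the clay dove from behind the pipes

## Robot

A 6-joint arm with a two-finger parallel gripper is mounted at the origin on the work surface. World frame = base frame: x ahead of the robot, y to its left, z up, the work surface at z = 0. Lengths are in m, angles in rad, forces in N, time in s.
With the tool pointing down it reaches from about 0.35 to 0.925 m from the base axis. Payload 6.4 kg.
Tool frame: the origin (TCP) lies at the very end of the fingers, on their centre line; the grasp point (between the pads) lies 19 mm behind it; z points along the fingers, y is the line along which they close (so a half turn about z gives the same grasp; the last joint's range is limited). The gripper opens to 94 mm and grips with 3 to 60 N. Pads are 16 mm wide; open, the fingers measure 119 mm over their backs; the gripper's body (75 mm by 177 mm) begins 78 mm behind the grasp point.
Start: joints at [-1.304, 0.245, 1.558, -0, 1.339, -0.174], TCP at [0.277, -0.588, 0.205] pointing down, gripper open.
Joint ranges: [-3.13, 3.13], [-1.02, 2.26], [0.13, 2.54], [-0.95, 4.09], [0.21, 2.88], [-2.74, 2.74]. Speed limits (rad/s): [2.57, 2.57, 3.14, 3.14, 3.14, 3.14].

## Interface

Orientations are given as a 3x3 rotation matrix whose columns are the frame's x, y, z axes.
In Python, from rig import bot, grab_frame, camera_info, spot_in gives the robot as it stands.
- The arm moves only by the tool drive_tool, never from a script. Its argument "moves" is a list of rows, each a list of 3 entries, a list of its own where there are three numbers: the shift along the tool's x, y, z each as a share of 30 mm, from -1 to 1, then the turn, a rotation vector about the tool's x, y, z each as a share of 0.08 rad, from -1 to 1, then the opening, from 0 (shut) to 1 (fully open). A call has 1 to 20 rows; each row shifts and turns the commanded pose from where the row before left it, along the tool's axes as they then stand; what a row does not reach is not made up. A row lasts 1/8 s, in which the tool goes at most 62.5 mm and 10.7 degrees, less where a joint would pass 70% of its speed; a pose out of reach is approached as far as the arm can. A call with a number of a shift or a turn outside -1 to 1 is refused whole. A call with a gripper value outside its range is refused whole. The fingers move at their own pace and stop on an object; "grip_force" is the grip in N (left out, the last holds). Time passes only in rows, so rows that do not move let the fingers close. It gives the time, the measured TCP pose, the force, the opening and the grip force at its end, in the units of the state.
- bot.sense(): the state, without advancing time (a new reading comes with each control period).
- grab_frame(name): name is "side" or "top"; returns the picture (400x640x3 uint8, red, green, blue); there is no depth.
- camera_info(name): a dict with "fx", "fy", "cx", "cy" (pixels), "R" (3x3) and "t" (3): a world point X has camera coordinates R X + t. Camera axes: x right, y down, z forward; pixel columns grow to the right and rows downward; lengths in m; the calibration is good to about 2 mm. A picture is of the moment at which its call begins. camera_info takes no time and is no camera call.
- bot.finish_job(): hands the job in; it is judged then, once.
Trained networks look in the newest picture that a camera, given by its name, has taken for a name from the list of things; names that differ only in an ending like _2 or _b are one class to them, and where a whole thing is asked for, a point or a joint stands for the part that bears it (a point fixed in the world has none). Each returns a list of dicts, best first, with "score" (0 to 1); they miss things now and then, are a little off and sometimes report something else, mostly with a low value. They report only what shows in the picture. A call takes as long as a camera call.
- spot_in(label, camera): "bbox" ([left, top, width, height] in pixels, round what is visible of it).
The state is a dict: "time_s": time; "joint_pos": joint angles; "joint_velocities": joint speeds; "tau": joint torques, N m; "ee_pos": TCP position; "tool_rot": TCP orientation; "wrist_force": force on the tool from outside, world axes, zero at the start; "wrist_torque": the same for the moment, N m; "opening": finger opening in m; "finger_force": force on a finger pad.
Only numpy, scipy, OpenCV 4.12 (cv2) and the standard library are available. Lean on these libraries where they do the work, as an engineer would, in place of code of your own. Each camera call takes 0.05 s, during which the arm holds its last target. There are 200 camera calls.

## Task

A customer wants the clay dove whistle that is penned in on the oak drawer shelf: first move the horn call, the slim pipe and the stout pipe from around it onto the long side board, all three standing upright there, without shifting the dove. Then lift the dove out and set it gently (no dropping) upright in the middle of the round cork stand. Finally stand the horn call and the two pipes upright again, each back on the very spot on the shelf that it came from, and leave the tuning rod, hand drill and wax tin undisturbed.

Things in the scene. Friction and masses are not known exactly. Their poses are not given: they have to be found in the camera images.
- shelf: Fixed oak block with a shut drawer (not used), knob on its -x face reaching x -132 mm. Origin: underside's centre; top 45 mm up, x -105 to 115, y -105 to 105 mm; 12 mm high lip at x 107 to 115. Three flush dark 56 mm discs at (x, y) (-65, 0), (5, 66), (5, -66) mm mark where the horn call and pipes stand, within 5 mm of centre; which stands where varies.
- slim_pipe: Loose pale ash pipe section, plain upright cylinder 32 mm in diameter and 145 mm tall, about 90 g, with a row of four dark finger holes. Origin at the centre of its underside, z along the pipe (up). Starts on one of the shelf's three spots.
- stout_pipe: Loose pale ash pipe section, plain upright cylinder 44 mm in diameter and 120 mm tall, about 130 g, with two dark finger holes. Origin at the centre of its underside, z up. Starts on one of the shelf's three spots.
- horn_call: Loose brownish horn bird call standing on its bell: foot 50 mm in diameter, tapering to a cylindrical neck 28 mm in diameter from 72 mm up to its top at 115 mm, thin brass band at the neck's foot; about 100 g. Origin at the centre of its underside, z up. Grip it by the neck. Starts on one of the shelf's three spots.
- dove: Loose red-glazed clay dove whistle, 140 g: x -45 (beak) to 52 mm (flat tail), 42 mm wide (y), 59 mm tall at the head. Origin: centre of its round foot's underside (foot 36 mm wide, 12 mm high), z up. Body: 42 mm cylinder along x from -15 to 15 mm, axis 29 mm above the origin: grip it there across y. Starts on the shelf near shelf (28, 0) mm, among the standing items.
- side_board: Fixed long pale board, 270 mm (its x) by 110 mm (its y), 12 mm thick, lying on the counter left or right of the shelf. Origin at the underside's centre; top surface 12 mm above it.
- cork_stand: Fixed round cork stand with a dark wooden rim, 120 mm in diameter, 14 mm high, on the other side of the shelf from the side board. Origin at the underside's centre.
- tuning_rod: Bystander: brass tuning rod, 150 mm long (its y), 10 mm thick, lying on the shelf top along its rear lip. Origin midway, on its underside. Not to be moved.
- crank_drill: Bystander: steel hand drill with wooden handle lying on the counter at the outer left or right, beyond the side board or cork stand, 270 mm long (its y, bit to +y), 76 mm high at the crank knob. Origin on the underside of its frame. Not to be moved.
- wax_tin: Bystander: round metal tin, 77 mm in diameter, 30 mm high, on the counter at the outer left or right, beyond the side board or cork stand. Origin at the underside's centre. Not to be moved.

How it is judged:
By the outcome, as a careful person would: the job done as asked, in the order asked, and still so for the second after the job is handed in, with the robot touching nothing.
It also fails if it takes over 149 s, if anything falls off the work surface, if the arm or the gripper's body presses on something with over 40 N, if the wrist force passes 120 N, or if a joint passes its speed limit or range.

## Working session

There is one attempt and no reset: what is moved stays moved. The work goes in short steps, Python scripts to look and compute and a tool call to move; the robot and the scene stay as the last step left them, time stands still between calls to the robot, and variables do not carry over. Pictures are saved under pics/ and viewed, at most 14 in all, crops included, and the job is handed in when it is done.

Besides the shell and the picture viewer there is one more tool, called as name([rows], argument=value, ...), one row to a line, values as JSON. drive_tool: Moves the arm, as the interface text tells. Its arguments: {"type":"object","properties":{"moves":{"type":"array"},"grip_force":{"type":"number"}},"required":["moves"]}

```bash
mkdir -p pics; ls; python3 - <<'E'
from rig import bot, grab_frame, camera_info, spot_in
import cv2
s=bot.sense();print(s['time_s'],s['ee_pos'],s['tool_rot'],s['opening'])
for c in('top','side'):
    cv2.imwrite(f'pics/{c}0.png',grab_frame(c)[:,:,::-1]);print(c,camera_info(c))
    for l in['shelf','slim_pipe','stout_pipe','horn_call','dove','side_board','cork_stand','tuning_rod','crank_drill','wax_tin']:
        print(l,[(d['score'],d['bbox']) for d in spot_in(l,c)[:2]])
E
```

```text
pics
0.0 [ 0.27716706 -0.58728962  0.20439424] [[ 9.04432703e-01  4.26616029e-01 -5.00170608e-04]
 [ 4.26616213e-01 -9.04431010e-01  1.77613391e-03]
 [ 3.05357387e-04 -1.81977448e-03 -9.99998298e-01]] 0.09361627033183065
top {'fx': 499.7313147237542, 'fy': 499.7313147237542, 'cx': 313.44260480869514, 'cy': 200.7654258087556, 'R': array([[-0.02527579, -0.99955836, -0.01562764],
       [-0.99100809,  0.02710813, -0.13102714],
       [ 0.13139291,  0.0121753 , -0.9912556 ]]), 't': array([0.0238696 , 0.59704256, 1.62213506])}
shelf [(0.68, [291.7, 169.0, 80.1, 78.6])]
slim_pipe [(0.66, [334.5, 221.4, 4.7, 11.0])]
stout_pipe []
horn_call [(0.56, [307.1, 201.6, 12.0, 17.0])]
dove [(0.62, [321.2, 182.0, 16.0, 24.1])]
side_board [(0.6, [383.2, 179.9, 32.9, 83.7])]
cork_stand [(0.85, [215.9, 219.8, 35.2, 30.7])]
tuning_rod [(0.61, [305.2, 202.6, 15.0, 18.8])]
crank_drill [(0.77, [165.3, 177.8, 22.9, 74.7])]
wax_tin [(0.98, [446.6, 202.6, 24.4, 25.4]), (0.64, [319.4, 185.8, 16.0, 21.9])]
side {'fx': 401.292467678548, 'fy': 401.292467678548, 'cx': 320.06489212296145, 'cy': 197.53298191055552, 'R': array([[-0.94704509, -0.32084136,  0.01289998],
       [-0.17134076,  0.47096293, -0.86535326],
       [ 0.27156571, -0.82173885, -0.50099633]]), 't': array([0.5670265 , 0.14835405, 1.25190536])}
shelf [(0.86, [296.0, 175.9, 74.0, 43.6])]
slim_pipe [(0.66, [346.4, 158.9, 10.8, 38.8])]
stout_pipe [(0.76, [327.3, 154.0, 15.5, 33.0]), (0.51, [229.4, 268.6, 92.1, 48.2])]
horn_call [(0.91, [322.2, 169.8, 13.5, 39.2])]
dove []
side_board [(0.83, [323.9, 167.4, 74.4, 24.6])]
cork_stand [(0.67, [301.2, 255.1, 43.8, 26.8])]
tuning_rod []
crank_drill [(0.76, [228.7, 270.2, 95.1, 42.8]), (0.3, [303.1, 194.7, 2.6, 6.5])]
wax_tin [(0.69, [358.2, 151.4, 16.3, 12.9])]
```

```bash
python3 - <<'E'
import cv2
a=cv2.imread('pics/top0.png')[150:275,150:480];cv2.imwrite('pics/t0.png',cv2.resize(a[10:110,120:275],None,fx=5,fy=5,interpolation=cv2.INTER_CUBIC))
a=cv2.imread('pics/side0.png')[130:330,215:415];cv2.imwrite('pics/s0.png',cv2.resize(a[:100,70:200],None,fx=6,fy=6,interpolation=cv2.INTER_CUBIC))
E
```

```text
(no output)
```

View pics/top0.png

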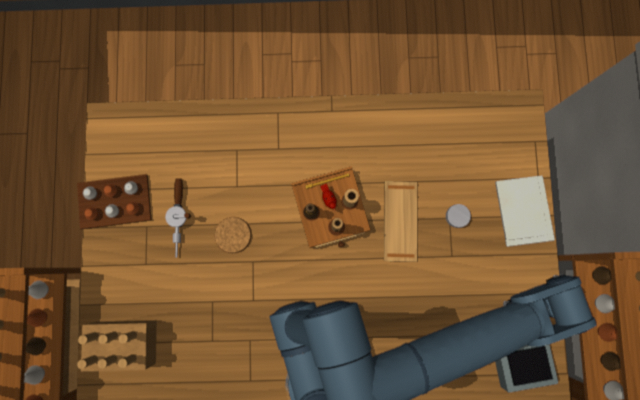

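View pics/t0.png

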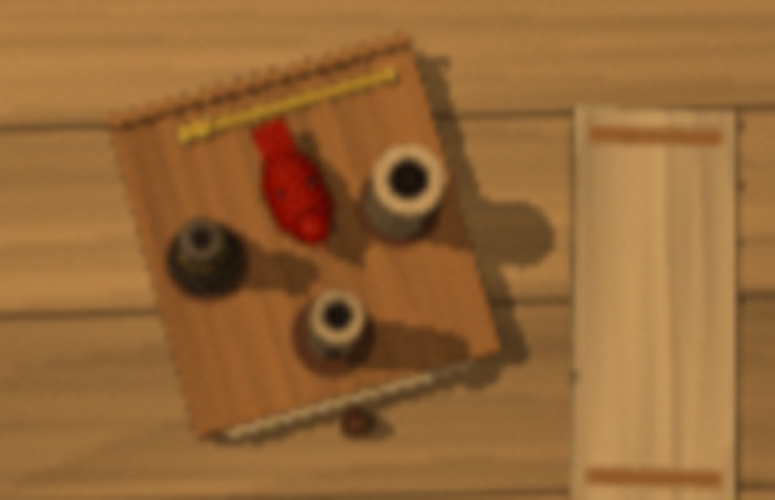

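View pics/s0.png

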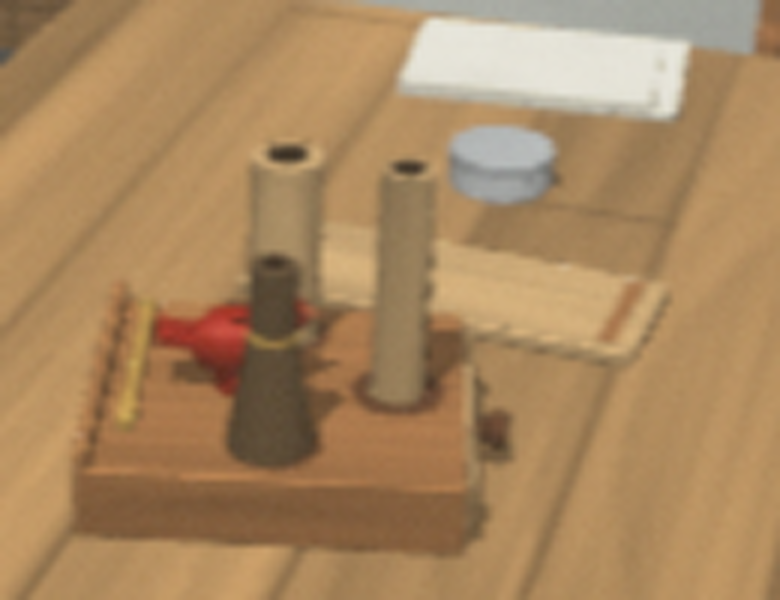

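```bash
cat > h.py <<'E'
import numpy as np
from rig import bot, grab_frame, camera_info, spot_in
from scipy.optimize import least_squares
CI={c:camera_info(c) for c in('top','side')}
def proj(c,X):
    k=CI[c];p=np.atleast_2d(X)@k['R'].T+k['t'];return np.c_[k['fx']*p[:,0]/p[:,2]+k['cx'],k['fy']*p[:,1]/p[:,2]+k['cy']]
def ray(c,uv,z):
    k=CI[c];d=k['R'].T@np.array([(uv[0]-k['cx'])/k['fx'],(uv[1]-k['cy'])/k['fy'],1]);o=-k['R'].T@k['t'];return o+d*(z-o[2])/d[2]
def Rz(a):return np.array([[np.cos(a),-np.sin(a)],[np.sin(a),np.cos(a)]])
def rel(p):  # world target -> tool axes
    s=bot.sense();return s['tool_rot'].T@(np.array(p)-s['ee_pos'])
E
python3 - <<'E'
from h import *
T=lambda u,v:np.array([(u+.5)/5-.5+270,(v+.5)/5-.5+160]); S=lambda u,v:np.array([(u+.5)/6-.5+285,(v+.5)/6-.5+130])
for c in CI: print(c,-CI[c]['R'].T@CI[c]['t'])
tops={'stout':((408,178),(288,155),.165),'slim':((338,315),(408,168),.19),'horn':((202,238),(275,262),.16)}
P={}
for n,(a,b,z) in tops.items():
    pa=ray('top',T(*a),z);pb=ray('side',S(*b),z);print(n,pa.round(4),pb.round(4));P[n]=(pa[:2]+pb[:2])/2
M={'stout':(.005,-.066),'slim':(-.065,0),'horn':(.005,.066)}
# shelf corners (local xyz) seen
C=[((-.105,-.105,.045),T(498,352),'top'),((.115,.105,.057),T(115,118),'top'),((.115,-.105,.057),T(410,38),'top'),((-.105,.105,.045),T(193,435),'top'),((-.105,.105,.045),S(465,482),'side')]
def loc(q,p):return Rz(q[2])@np.array(p[:2])+q[:2]
def f(q):
    r=[]
    for p,uv,c in C:r+=list((proj(c,[*loc(q,p),p[2]])[0]-uv)*.0025)
    return r
q=least_squares(f,[.7,0,.2]).x;print('shelf',q,(np.array(f(q))*1000).round(1))
for n in M:print(n,((Rz(-q[2])@(P[n]-q[:2]))*1000).round(1),M[n])
for n,p,z in(('board',[383.2+16.45,179.9+41.85],.012),('cork',[233.5,235.1],.014)):print(n,ray('top',p,z))
bc=[ray('top',T(*p),.012)[:2].round(4) for p in((577,108),(735,110))];print('board far corners',bc)
import cv2
im=grab_frame('top').astype(int);m=((im[:,:,0]>110)&(im[:,:,1]<45)&(im[:,:,2]<60)).astype(np.uint8);m[:170]=0;m[230:]=0;m[:,:300]=0;m[:,370:]=0
ys,xs=np.nonzero(m);print(len(xs),xs.min(),xs.max(),ys.min(),ys.max())
w=np.array([ray('top',(x,y),.045+.029)[:2] for x,y in zip(xs,ys)]);l=(w-q[:2])@Rz(q[2]);print('dove local mean',l.mean(0),'ext',l.min(0),l.max(0))
ev=np.linalg.svd(l-l.mean(0))[2][0];print('dir',ev,'yaw rel',np.arctan(ev[1]/ev[0]))
E
```

```text
top [ 0.37914029 -0.01207563  1.68655227]
side [0.2224442  1.14079557 0.74826403]
stout [ 0.5949 -0.1098  0.165 ] [ 0.5925 -0.1135  0.165 ]
slim [ 0.5095 -0.0633  0.19  ] [ 0.5083 -0.0661  0.19  ]
horn [0.5618 0.0178 0.16  ] [0.5603 0.0142 0.16  ]
shelf [ 0.57043928 -0.04923558  0.23769693] [ 2.8  1.3 -3.4 -1.3  2.1 -2.3  0.8  1.7 -0.4  4.3]
stout [  7.9 -66.1] (0.005, -0.066)
slim [-63.5  -0.6] (-0.065, 0)
horn [ 6.3 65.6] (0.005, 0.066)
board [ 0.52225626 -0.2786722   0.012     ]
cork [0.49203651 0.27949901 0.014     ]
board far corners [array([ 0.6614, -0.2357]), array([ 0.657 , -0.3424])]
191 321 334 184 208
dove local mean [0.03734351 0.00365571] ext [-0.00343826 -0.01199842] [0.07956716 0.01995542]
dir [-0.99801352 -0.06300015] yaw rel 0.06304190360169833
```

```bash
python3 - <<'E'
from h import *
import cv2
im=grab_frame('top').astype(float);r=im[:,:,0];w=np.clip((r-1.9*np.maximum(im[:,:,1],im[:,:,2]))/80,0,1)*(r>50);w[:178]=0;w[215:]=0;w[:,:316]=0;w[:,343:]=0
print((w[182:212,318:342]*9).astype(int).astype(str).tolist().__len__());
for row in w[182:212,318:342]:print(''.join(str(int(9*v)) for v in row))
ys,xs=np.nonzero(w>0.3);P=np.array([ray('top',(x,y),.074)[:2] for x,y in zip(xs,ys)]);m=P.mean(0);ev=np.linalg.svd(P-m)[2][0];ev*=np.sign(ev[0]);a=np.arctan2(ev[1],ev[0]);l=(P-m)@Rz(a);print(len(P),m,a,l.min(0),l.max(0))
E
```

```text
30
000000000000000000000000
000000011000000000000000
000003687000000000000000
000368999400000000000000
002899999800000000000000
002999999920000000000000
000799999960000000000000
000499999981000000000000
000079999995100000000000
000049999998630000000000
000029999999974000000000
000028999999997200000000
000039999999997500000000
000039999999975520000000
000049999999965640000000
000039999999998871000000
000029987999999983000000
000006999999999985100000
000004999999999997300000
000001899999999988300000
000000499999999986200000
000000189999999997100000
000000059999999997100000
000000027999999997100000
000000002479999995000000
000000000015899983000000
000000000000256530000000
000000000000000000000000
000000000000000000000000
000000000000000000000000
248 [ 0.60521951 -0.04029609] 0.3884322395787427 [-0.04188342 -0.0190392 ] [0.04477212 0.01964728]
```

drive_tool([
  [[0,0,0],[0,0,0.65],1],
  [[0.98,-0.66,0],[0,0,0],1],
  [[0.98,-0.66,0],[0,0,0],1],
  [[0.98,-0.66,0],[0,0,0],1],
  [[0.98,-0.66,0],[0,0,0],1],
  [[0.98,-0.66,0],[0,0,0],1],
  [[0.98,-0.66,0],[0,0,0],1],
  [[0.98,-0.66,0],[0,0,0],1],
  [[0.98,-0.66,0],[0,0,0],1],
  [[0.98,-0.66,0],[0,0,0],1],
  [[0.98,-0.66,0],[0,0,0],1],
  [[0.98,-0.66,0],[0,0,0],1],
  [[0.98,-0.66,0],[0,0,0],1],
  [[0.98,-0.66,0],[0,0,0],1],
  [[0.98,-0.66,0],[0,0,0],1],
  [[0.98,-0.66,0],[0,0,0],1],
  [[0.98,-0.66,0],[0,0,0],1],
  [[0,0,0],[0,0,0],1],
  [[0,0,0],[0,0,0],1],
], grip_force=20)

```text
time_s: 3.58
ee_pos: [0.5922, -0.1169, 0.2054]
tool_rot: [[0.925, 0.379, -0.0], [0.379, -0.925, -0.0], [-0.0, 0.0, -1.0]]
wrist_force: [0.4, 0.9, -0.3]
opening: 0.0942
finger_force: 0.0
```

```bash
python3 - <<'E'
from h import *
s=bot.sense();print(s['time_s'],s['ee_pos'],s['tool_rot'].round(4),rel([.5937,-.1117,.12])/.03)
E
```

```text
3.575 [ 0.59221294 -0.11685829  0.20535373] [[ 9.254e-01  3.790e-01 -4.000e-04]
 [ 3.790e-01 -9.254e-01 -3.000e-04]
 [-5.000e-04  1.000e-04 -1.000e+00]] [ 0.11238066 -0.14057262  2.84505951]
```

drive_tool([
  [[0.1,-0.14,0.4],[0,0,0],1],
  [[0,0,0.8],[0,0,0],1],
  [[0,0,0.8],[0,0,0],1],
  [[0,0,0.6],[0,0,0],1],
  [[0,0,0.24],[0,0,0],1],
  [[0,0,0],[0,0,0],1],
  [[0,0,0],[0,0,0],0.3],
  [[0,0,0],[0,0,0],0.3],
  [[0,0,0],[0,0,0],0.3],
  [[0,0,0],[0,0,0],0.3],
  [[0,0,0],[0,0,0],0.3],
  [[0,0,0],[0,0,0],0.3],
])

```text
time_s: 5.08
ee_pos: [0.5937, -0.1113, 0.1203]
tool_rot: [[0.925, 0.379, -0.0], [0.379, -0.925, 0.0], [0.0, -0.0, -1.0]]
wrist_force: [0.5, 0.5, 0.4]
opening: 0.0441
finger_force: 20.0
```

drive_tool([
  [[0,0,-0.2],[0,0,0],0.3],
  [[0,0,-0.4],[0,0,0],0.3],
  [[0,0,-0.5],[0,0,0],0.3],
  [[0,0.1,-0.3],[0,0,0],0.3],
  [[-0.2,0.5,0],[0,0,0],0.3],
  [[-0.3,0.8,0],[0,0,0],0.3],
  [[-0.3,0.8,0],[0,0,0],0.3],
  [[-0.3,0.8,0],[0,0,0],0.3],
  [[-0.3,0.8,0],[0,0,0],0.3],
  [[-0.3,0.8,0],[0,0,0],0.3],
  [[-0.2,0.5,0],[0,0,0],0.3],
  [[-0.1,0.33,0],[0,0,0],0.3],
  [[0,0.1,0.3],[0,0,0],0.3],
  [[0,0,0.6],[0,0,0],0.3],
  [[0,0,0.7],[0,0,0],0.3],
  [[0,0,0.4],[0,0,0],0.3],
  [[0,0,0.2],[0,0,0],0.3],
  [[0,0,0],[0,0,0],0.3],
])

```text
time_s: 7.32
ee_pos: [0.601, -0.2875, 0.0959]
tool_rot: [[0.925, 0.379, -0.0], [0.379, -0.925, 0.0], [-0.0, -0.0, -1.0]]
wrist_force: [0.3, 0.2, -1.1]
opening: 0.044
finger_force: 20.0
```

```bash
python3 - <<'E'
from h import *
s=bot.sense();print(s['ee_pos'],s['wrist_force'],s['opening'],rel([.6,-.285,.0875])/.03)
E
```

```text
[ 0.60104565 -0.28746342  0.09588592] [ 0.29551501  0.16870192 -1.07856723] 0.044026211246051855 [-0.0010361  -0.08907257  0.27957091]
```

drive_tool([
  [[0,0,0.12],[0,0,0],0.3],
  [[0,0,0.1],[0,0,0],0.3],
  [[0,0,0.05],[0,0,0],0.3],
  [[0,0,0],[0,0,0],0.3],
])

```text
time_s: 7.82
ee_pos: [0.6011, -0.2876, 0.0881]
tool_rot: [[0.925, 0.379, -0.0], [0.379, -0.925, 0.0], [-0.0, -0.0, -1.0]]
wrist_force: [0.0, -0.1, -2.3]
opening: 0.0439
finger_force: 20.0
```

drive_tool([
  [[0,0,0.03],[0,0,0],0.3],
  [[0,0,0.02],[0,0,0],0.3],
  [[0,0,0],[0,0,0],0.3],
  [[0,0,0],[0,0,0],0.3],
])

```text
time_s: 8.32
ee_pos: [0.6013, -0.2877, 0.0872]
tool_rot: [[0.925, 0.379, 0.0], [0.379, -0.925, -0.0], [0.0, 0.0, -1.0]]
wrist_force: [-1.0, 1.3, 2.8]
opening: 0.0438
finger_force: 20.0
```

drive_tool([
  [[0,0,0],[0,0,0],0.6],
  [[0,0,0],[0,0,0],1],
  [[0,0,0],[0,0,0],1],
  [[0,0,-0.4],[0,0,0],1],
  [[0,0,-0.9],[0,0,0],1],
  [[0,0,-0.9],[0,0,0],1],
  [[0,0,-0.9],[0,0,0],1],
  [[0,0,-0.9],[0,0,0],1],
  [[0,-0.5,-0.1],[0,0,0],1],
  [[0,-0.95,0],[0,0,0],1],
  [[0,-0.95,0],[0,0,0],1],
  [[0,-0.95,0],[0,0,0],1],
  [[0,-0.95,0],[0,0,0],1],
  [[0,-0.95,0],[0,0,0],1],
  [[0,-0.95,0],[0,0,0],1],
  [[0,-0.95,0],[0,0,0],1],
  [[0,-0.6,0],[0,0,0],1],
  [[0,-0.3,0],[0,0,0],1],
  [[0,0,0],[0,0,0],1],
  [[0,0,0],[0,0,0],1],
])

```text
time_s: 10.82
ee_pos: [0.5098, -0.0647, 0.2097]
tool_rot: [[0.926, 0.378, 0.0], [0.378, -0.926, -0.0], [0.0, 0.0, -1.0]]
wrist_force: [0.4, -0.2, -0.7]
opening: 0.0941
finger_force: 0.0
```

```bash
python3 - <<'E'
from h import *
s=bot.sense();print(s['ee_pos'],rel([.509,-.0647,.135])/.03)
E
```

```text
[ 0.50979882 -0.06470824  0.20966839] [-0.02463096 -0.01094139  2.48894288]
```

drive_tool([
  [[0,0,0.6],[0,0,0],1],
  [[0,0,0.8],[0,0,0],1],
  [[0,0,0.7],[0,0,0],1],
  [[0,0,0.39],[0,0,0],1],
  [[0,0,0],[0,0,0],1],
  [[0,0,0],[0,0,0],0.2],
  [[0,0,0],[0,0,0],0.2],
  [[0,0,0],[0,0,0],0.2],
  [[0,0,0],[0,0,0],0.2],
  [[0,0,0],[0,0,0],0.2],
  [[0,0,0],[0,0,0],0.2],
  [[0,0,0],[0,0,0],0.2],
])

```text
time_s: 12.32
ee_pos: [0.5095, -0.0641, 0.1349]
tool_rot: [[0.925, 0.379, -0.0], [0.379, -0.925, 0.0], [-0.0, -0.0, -1.0]]
wrist_force: [-0.7, -0.6, -0.5]
opening: 0.032
finger_force: 20.0
```

drive_tool([
  [[0,0,-0.2],[0,0,0],0.2],
  [[0,0,-0.4],[0,0,0],0.2],
  [[0,0,-0.5],[0,0,0],0.2],
  [[0,0.1,-0.3],[0,0,0],0.2],
  [[-0.2,0.5,0],[0,0,0],0.2],
  [[-0.3,0.8,0],[0,0,0],0.2],
  [[-0.3,0.8,0],[0,0,0],0.2],
  [[-0.3,0.8,0],[0,0,0],0.2],
  [[-0.3,0.8,0],[0,0,0],0.2],
  [[-0.3,0.8,0],[0,0,0],0.2],
  [[-0.3,0.8,0],[0,0,0],0.2],
  [[-0.3,0.8,0],[0,0,0],0.2],
  [[-0.12,0.5,0],[0,0,0],0.2],
  [[0,0.1,0.2],[0,0,0],0.2],
  [[0,0,0.6],[0,0,0],0.2],
  [[0,0,0.7],[0,0,0],0.2],
  [[0,0,0.5],[0,0,0],0.2],
  [[0,0,0.25],[0,0,0],0.2],
  [[0,0,0.1],[0,0,0],0.2],
  [[0,0,0],[0,0,0],0.2],
])

```text
time_s: 14.82
ee_pos: [0.52, -0.2806, 0.1068]
tool_rot: [[0.925, 0.379, 0.001], [0.379, -0.925, -0.0], [0.0, 0.001, -1.0]]
wrist_force: [-0.5, 0.1, 0.2]
opening: 0.0312
finger_force: 20.0
```

drive_tool([
  [[0,0,0.08],[0,0,0],0.2],
  [[0,0,0.05],[0,0,0],0.2],
  [[0,0,0.03],[0,0,0],0.2],
  [[0,0,0],[0,0,0],0.2],
  [[0,0,0],[0,0,0],0.2],
])

```text
time_s: 15.45
ee_pos: [0.5198, -0.2806, 0.1019]
tool_rot: [[0.925, 0.379, 0.0], [0.379, -0.925, -0.0], [0.0, 0.0, -1.0]]
wrist_force: [-0.5, 0.5, 0.2]
opening: 0.0319
finger_force: 20.0
```

drive_tool([
  [[0,0,0.02],[0,0,0],0.2],
  [[0,0,0],[0,0,0],0.5],
  [[0,0,0],[0,0,0],1],
  [[0,0,0],[0,0,0],1],
  [[0,0,-0.4],[0,0,0],1],
  [[0,0,-0.9],[0,0,0],1],
  [[0,0,-0.9],[0,0,0],1],
  [[0,0,-0.7],[0,0,0],1],
  [[0.3,-0.5,0],[0,0,0],1],
  [[0.5,-0.9,0],[0,0,0],1],
  [[0.55,-0.9,0],[0,0,0],1],
  [[0.55,-0.9,0],[0,0,0],1],
  [[0.55,-0.9,0],[0,0,0],1],
  [[0.55,-0.9,0],[0,0,0],1],
  [[0.55,-0.9,0],[0,0,0],1],
  [[0.55,-0.9,0],[0,0,0],1],
  [[0.5,-0.9,0],[0,0,0],1],
  [[0.4,-0.7,0],[0,0,0],1],
  [[0,-0.2,0],[0,0,0],1],
  [[0,0,0],[0,0,0],1],
])

```text
time_s: 17.95
ee_pos: [0.56, 0.0155, 0.1874]
tool_rot: [[0.925, 0.38, -0.001], [0.38, -0.925, -0.0], [-0.001, -0.0, -1.0]]
wrist_force: [0.2, 0.9, 0.6]
opening: 0.0939
finger_force: 0.0
```

```bash
python3 - <<'E'
from h import *
import cv2
s=bot.sense();print(s['ee_pos'],rel([.561,.016,.121])/.03)
cv2.imwrite('pics/s1.png',cv2.resize(grab_frame('side')[125:235,250:410,::-1],None,fx=5,fy=5,interpolation=cv2.INTER_CUBIC))
E
```

```text
[0.55997426 0.0155053  0.18743545] [ 4.01755846e-02 -1.36861084e-03  2.21447564e+00]
```

View pics/s1.png

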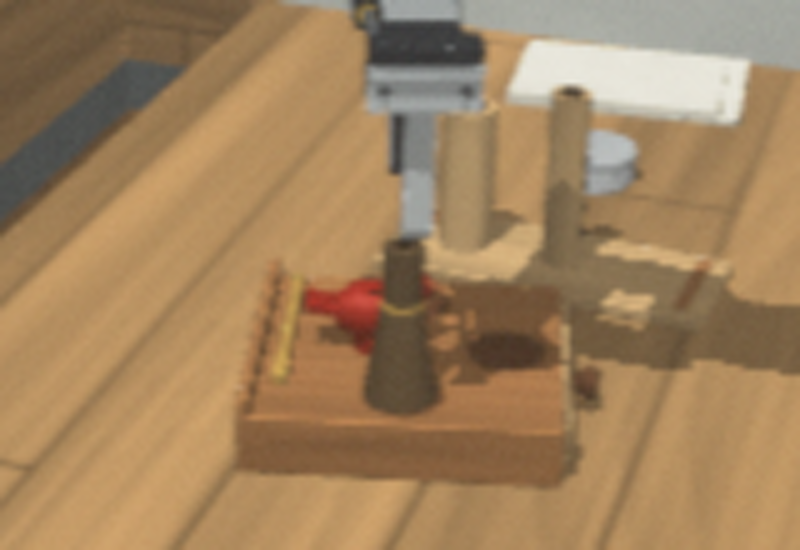

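Both pipes stand upright on the board (about (468,180) and (567,180)); the horn is at (403,325), directly below the gripper, and the dove is unmoved.

drive_tool([
  [[0.04,0,0.5],[0,0,0],1],
  [[0,0,0.8],[0,0,0],1],
  [[0,0,0.6],[0,0,0],1],
  [[0,0,0.3],[0,0,0],1],
  [[0,0,0],[0,0,0],1],
  [[0,0,0],[0,0,0],0.15],
  [[0,0,0],[0,0,0],0.15],
  [[0,0,0],[0,0,0],0.15],
  [[0,0,0],[0,0,0],0.15],
  [[0,0,0],[0,0,0],0.15],
  [[0,0,0],[0,0,0],0.15],
  [[0,0,0],[0,0,0],0.15],
])

```text
time_s: 19.5
ee_pos: [0.5618, 0.0157, 0.122]
tool_rot: [[0.925, 0.379, -0.0], [0.379, -0.925, 0.0], [-0.0, -0.0, -1.0]]
wrist_force: [0.4, -0.8, -1.6]
opening: 0.0281
finger_force: 20.3
```

drive_tool([
  [[0,0,-0.2],[0,0,0],0.15],
  [[0,0,-0.5],[0,0,0],0.15],
  [[0,0,-0.8],[0,0,0],0.15],
  [[0,0,-0.6],[0,0,0],0.15],
  [[0,0,-0.2],[0,0,0],0.15],
  [[-0.4,0.4,0],[0,0,0],0.15],
  [[-0.8,0.8,0],[0,0,0],0.15],
  [[-0.8,0.8,0],[0,0,0],0.15],
  [[-0.8,0.8,0],[0,0,0],0.15],
  [[-0.8,0.8,0],[0,0,0],0.15],
  [[-0.8,0.8,0],[0,0,0],0.15],
  [[-0.8,0.8,0],[0,0,0],0.15],
  [[-0.8,0.8,0],[0,0,0],0.15],
  [[-0.8,0.76,0],[0,0,0],0.15],
  [[-0.6,0.6,0.1],[0,0,0],0.15],
  [[0,0,0.5],[0,0,0],0.15],
  [[0,0,0.8],[0,0,0],0.15],
  [[0,0,0.8],[0,0,0],0.15],
  [[0,0,0.5],[0,0,0],0.15],
  [[0,0,0.2],[0,0,0],0.15],
])

```text
time_s: 22.0
ee_pos: [0.4394, -0.2719, 0.1025]
tool_rot: [[0.925, 0.379, -0.002], [0.379, -0.925, 0.002], [-0.001, -0.002, -1.0]]
wrist_force: [0.1, 0.1, -0.2]
opening: 0.0278
finger_force: 20.0
```

drive_tool([
  [[0,0,0.1],[0,0,0],0.15],
  [[0,0,0],[0,0,0],0.15],
  [[0,0,0],[0,0,0],0.15],
])

```text
time_s: 22.38
ee_pos: [0.4405, -0.2732, 0.1018]
tool_rot: [[0.925, 0.379, 0.001], [0.379, -0.925, -0.001], [0.001, 0.001, -1.0]]
wrist_force: [0.8, 0.3, -0.7]
opening: 0.0276
finger_force: 20.0
```

drive_tool([
  [[0,0,0.2],[0,0,0],0.15],
  [[0,0,0.12],[0,0,0],0.15],
  [[0,0,0.06],[0,0,0],0.15],
  [[0,0,0.03],[0,0,0],0.15],
  [[0,0,0.02],[0,0,0],0.15],
  [[0,0,0],[0,0,0],0.15],
])

```text
time_s: 23.12
ee_pos: [0.4401, -0.2729, 0.0889]
tool_rot: [[0.925, 0.379, -0.0], [0.379, -0.925, 0.0], [-0.0, -0.0, -1.0]]
wrist_force: [-2.2, 2.0, 5.8]
opening: 0.0275
finger_force: 20.0
```

drive_tool([
  [[0,0,-0.03],[0,0,0],0.15],
  [[0,0,0],[0,0,0],0.5],
  [[0,0,0],[0,0,0],1],
  [[0,0,0],[0,0,0],1],
  [[0,0,-0.4],[0,0,0],1],
  [[0,0,-0.9],[0,0,0],1],
  [[0,0,-0.9],[0,0,0],1],
  [[0,0,-0.9],[0,0,0],1],
  [[0,0,-0.3],[0,0,0],1],
  [[0.3,-0.2,0],[0,0,0],1],
  [[0.8,-0.5,0],[0,0,0],1],
  [[0.9,-0.6,0],[0,0,0],1],
  [[0.9,-0.6,0],[0,0,0],1],
  [[0.9,-0.6,0],[0,0,0],1],
  [[0.9,-0.6,0],[0,0,0],1],
  [[0.9,-0.6,0],[0,0,0],1],
  [[0.9,-0.6,0],[0,0,0],1],
  [[0.8,-0.5,0],[0,0,0],1],
  [[0.5,-0.3,0],[0,0,0],1],
  [[0,0,0],[0,0,0],1],
])

```text
time_s: 25.62
ee_pos: [0.5984, -0.0416, 0.19]
tool_rot: [[0.925, 0.381, -0.002], [0.381, -0.925, 0.0], [-0.001, -0.001, -1.0]]
wrist_force: [0.4, 0.4, -0.5]
opening: 0.0938
finger_force: 0.0
```

```bash
python3 - <<'E'
from h import *
import cv2
s=bot.sense();print(s['ee_pos'],rel([.601,-.042,.056])/.03)
im=grab_frame('side')
cv2.imwrite('pics/s2.png',cv2.resize(im[125:235,250:410,::-1],None,fx=5,fy=5,interpolation=cv2.INTER_CUBIC))
E
```

```text
[ 0.59842895 -0.04164974  0.19003385] [0.08147359 0.04750406 4.46763691]
```

View pics/s2.png

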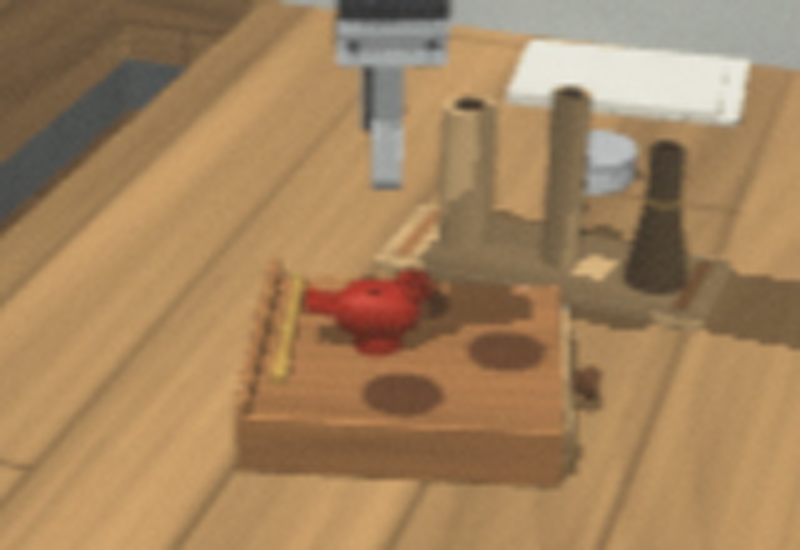

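All three items stand upright on the board. The dove is at (378,310) with its foot at about (376,343), and the discs are empty.

```bash
python3 - <<'E'
from h import *
for v in(342,345):print(ray('side',(250+376.5/5-.5,125+v/5-.5),.045))
E
```

```text
[ 0.59835012 -0.04975458  0.045     ]
[ 0.59699579 -0.0456184   0.045     ]
```

drive_tool([
  [[0.06,0.05,0.4],[0,0,0],1],
  [[0,0,0.8],[0,0,0],1],
  [[0,0,0.9],[0,0,0],1],
  [[0,0,0.9],[0,0,0],1],
  [[0,0,0.8],[0,0,0],1],
  [[0,0,0.5],[0,0,0],1],
  [[0,0,0.15],[0,0,0],1],
  [[0,0,0],[0,0,0],1],
  [[0,0,0],[0,0,0],0.3],
  [[0,0,0],[0,0,0],0.3],
  [[0,0,0],[0,0,0],0.3],
  [[0,0,0],[0,0,0],0.3],
  [[0,0,0],[0,0,0],0.3],
  [[0,0,0],[0,0,0],0.3],
  [[0,0,0],[0,0,0],0.3],
], grip_force=15)

```text
time_s: 27.55
ee_pos: [0.6008, -0.0433, 0.0576]
tool_rot: [[0.925, 0.379, -0.0], [0.379, -0.925, 0.0], [-0.0, -0.0, -1.0]]
wrist_force: [-0.3, 0.2, -0.2]
opening: 0.0417
finger_force: 15.0
```

drive_tool([
  [[0,0,-0.1],[0,0,0],0.3],
  [[0,0,-0.3],[0,0,0],0.3],
  [[0,0,-0.6],[0,0,0],0.3],
  [[0,0,-0.7],[0,0,0],0.3],
  [[0,0,-0.3],[0,0,0],0.3],
  [[0.02,-0.4,0],[0,0,0],0.3],
  [[0.05,-0.8,0],[0,0,0],0.3],
  [[0.06,-0.95,0],[0,0,0],0.3],
  [[0.06,-0.95,0],[0,0,0],0.3],
  [[0.06,-0.95,0],[0,0,0],0.3],
  [[0.06,-0.95,0],[0,0,0],0.3],
  [[0.06,-0.95,0],[0,0,0],0.3],
  [[0.06,-0.95,0],[0,0,0],0.3],
  [[0.06,-0.95,0],[0,0,0],0.3],
  [[0.06,-0.95,0],[0,0,0],0.3],
  [[0.06,-0.95,0],[0,0,0],0.3],
  [[0.06,-0.8,0],[0,0,0],0.3],
  [[0.05,-0.5,0],[0,0,0],0.3],
  [[0.02,-0.28,0],[0,0,0],0.3],
  [[0,0,0],[0,0,0],0.3],
])

```text
time_s: 30.05
ee_pos: [0.4921, 0.2799, 0.1173]
tool_rot: [[0.925, 0.38, -0.0], [0.38, -0.925, -0.0], [-0.001, 0.0, -1.0]]
wrist_force: [0.2, -1.2, -0.4]
opening: 0.0417
finger_force: 15.0
```

```bash
python3 - <<'E'
from h import *
import cv2
from rig import *
im=grab_frame('top');b=[(d['score'],d['bbox']) for d in spot_in('cork_stand','top')];print(b)
cv2.imwrite('pics/t2.png',cv2.resize(im[195:275,180:280,::-1],None,fx=6,fy=6,interpolation=cv2.INTER_CUBIC))
grab_frame('side');print([(d['score'],d['bbox']) for d in spot_in('cork_stand','side')])
# model bbox of rim for candidate centre
t=np.linspace(0,6.28,90)
def bb(c,p):
    u=np.vstack([proj(c,np.c_[p[0]+.06*np.cos(t),p[1]+.06*np.sin(t),0*t+z]) for z in(0,.014)]);return np.r_[u.min(0),u.max(0)]
T=dict(top=np.array([215.9,219.8,251.1,250.5]),side=np.array([301.2,255.1,345,281.9]))
for cs in(['top'],['side'],['top','side']):
    q=least_squares(lambda p:np.concatenate([bb(c,p)-T[c] for c in cs]),[.49,.28]);print(cs,q.x,q.fun.round(1))
s=bot.sense();print(s['ee_pos'],s['opening'])
E
```

```text
[(0.65, [222.2, 219.9, 28.7, 27.0])]
[(0.66, [302.7, 252.4, 42.2, 30.6])]
['top'] [0.49242874 0.28049104] [-0.5 -2.6  0.5  2.6]
['side'] [0.48906417 0.29750803] [ 0.6 -2.5 -0.6  2.2]
['top', 'side'] [0.49160062 0.28700263] [-2.5 -2.3 -1.4  2.9  1.1 -4.8 -0.5 -0.5]
[0.49281958 0.2790735  0.11755933] 0.041902763472155595
```

View pics/t2.png

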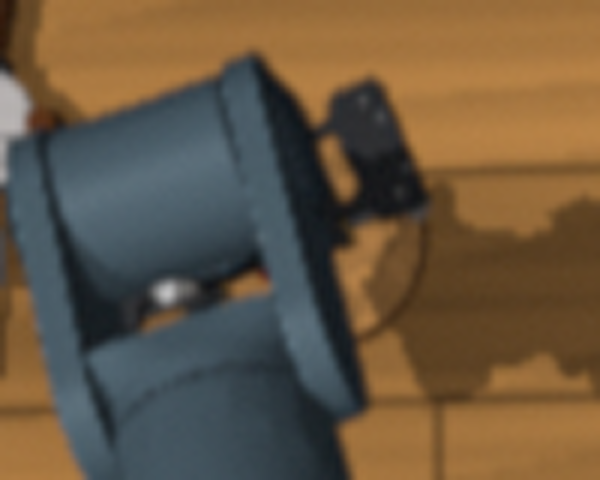

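```bash
python3 - <<'E'
from h import *
import cv2
t=np.linspace(0,6.28,200)
out=[]
for c,(y,x) in dict(top=(200,200),side=(230,285)).items():
    a=cv2.resize(cv2.imread(f'pics/{c}0.png')[y:y+70,x:x+75],None,fx=5,fy=5,interpolation=cv2.INTER_CUBIC)
    u=proj(c,np.c_[.492+.06*np.cos(t),.28+.06*np.sin(t),0*t+.014])
    b=a.copy();cv2.polylines(b,[(((u-[x,y])+.5)*5-.5).round().astype(int)],True,(255,0,0),1);out.append(np.vstack([a,b])[:700])
o=np.hstack(out);cv2.imwrite('pics/ck.png',cv2.resize(o,None,fx=.85,fy=.85,interpolation=cv2.INTER_AREA))
E
```

```text
(no output)
```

View pics/ck.png

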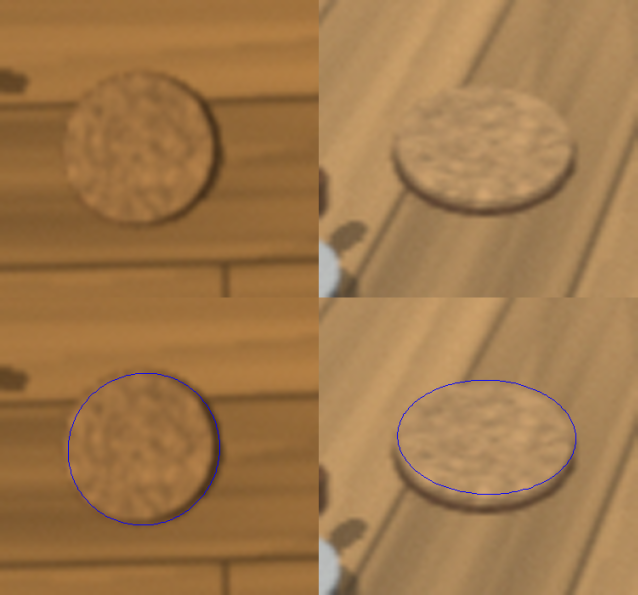

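The overlay ring sits about 2–3 mm short in +y, so the stand centre is about (0.492, 0.2825).

drive_tool([
  [[0.04,-0.1,0.3],[0,0,0],0.3],
  [[0,0,0.7],[0,0,0],0.3],
  [[0,0,0.7],[0,0,0],0.3],
  [[0,0,0.5],[0,0,0],0.3],
  [[0,0,0.3],[0,0,0],0.3],
  [[0,0,0.2],[0,0,0],0.3],
  [[0,0,0.12],[0,0,0],0.3],
  [[0,0,0.06],[0,0,0],0.3],
  [[0,0,0],[0,0,0],0.3],
  [[0,0,0],[0,0,0],0.3],
])

```text
time_s: 31.5
ee_pos: [0.4927, 0.283, 0.0315]
tool_rot: [[0.925, 0.379, 0.001], [0.379, -0.925, 0.0], [0.001, 0.0, -1.0]]
wrist_force: [0.1, 1.2, -0.7]
opening: 0.0418
finger_force: 15.0
```

drive_tool([
  [[0,0,0.06],[0,0,0],0.3],
  [[0,0,0.04],[0,0,0],0.3],
  [[0,0,0.03],[0,0,0],0.3],
  [[0,0,0],[0,0,0],0.3],
  [[0,0,0],[0,0,0],0.3],
])

```text
time_s: 32.12
ee_pos: [0.4925, 0.2829, 0.0273]
tool_rot: [[0.925, 0.379, 0.0], [0.379, -0.925, 0.0], [0.0, -0.0, -1.0]]
wrist_force: [-1.0, -0.9, -1.7]
opening: 0.0417
finger_force: 15.0
```

drive_tool([
  [[0,0,0.02],[0,0,0],0.3],
  [[0,0,0.02],[0,0,0],0.3],
  [[0,0,0],[0,0,0],0.3],
  [[0,0,0],[0,0,0],0.3],
])

```text
time_s: 32.62
ee_pos: [0.4927, 0.283, 0.0265]
tool_rot: [[0.925, 0.379, 0.0], [0.379, -0.925, 0.0], [0.0, 0.0, -1.0]]
wrist_force: [-2.4, -1.4, 4.1]
opening: 0.0418
finger_force: 15.0
```

drive_tool([
  [[0,0,0],[0,0,0],0.5],
  [[0,0,0],[0,0,0],0.7],
  [[0,0,0],[0,0,0],0.9],
  [[0,0,0],[0,0,0],0.9],
  [[0,0,-0.3],[0,0,0],0.9],
  [[0,0,-0.8],[0,0,0],0.9],
  [[0,0,-0.95],[0,0,0],0.9],
  [[0,0,-0.95],[0,0,0],0.9],
  [[0,0,-0.95],[0,0,0],0.9],
  [[0,0,-0.95],[0,0,0],0.9],
  [[0,0,-0.55],[0,0,0],0.9],
  [[-0.3,0.5,0],[0,0,0],0.9],
  [[-0.5,0.95,0],[0,0,0],0.9],
  [[-0.5,0.95,0],[0,0,0],0.9],
  [[-0.5,0.95,0],[0,0,0],0.9],
  [[-0.5,0.95,0],[0,0,0],0.9],
  [[-0.5,0.95,0],[0,0,0],0.9],
  [[-0.5,0.95,0],[0,0,0],0.9],
  [[-0.5,0.95,0],[0,0,0],0.9],
  [[-0.5,0.95,0],[0,0,0],0.9],
])

```text
time_s: 35.12
ee_pos: [0.4636, 0.0076, 0.1878]
tool_rot: [[0.926, 0.379, -0.003], [0.379, -0.926, 0.0], [-0.003, -0.001, -1.0]]
wrist_force: [0.2, 0.2, 0.1]
opening: 0.0848
finger_force: 0.0
```

drive_tool([
  [[-0.5,0.95,0],[0,0,0],1],
  [[-0.5,0.95,0],[0,0,0],1],
  [[-0.5,0.95,0],[0,0,0],1],
  [[-0.5,0.95,0],[0,0,0],1],
  [[-0.5,0.95,0],[0,0,0],1],
  [[-0.5,0.95,0],[0,0,0],1],
  [[-0.5,0.95,0],[0,0,0],1],
  [[-0.5,0.95,0],[0,0,0],1],
  [[-0.35,0.8,0],[0,0,0],1],
  [[0,0,0],[0,0,0],1],
  [[0,0,0],[0,0,0],1],
])

```text
time_s: 36.5
ee_pos: [0.4391, -0.2728, 0.1885]
tool_rot: [[0.925, 0.379, -0.001], [0.379, -0.925, 0.002], [-0.001, -0.002, -1.0]]
wrist_force: [1.2, 0.3, -0.4]
opening: 0.0941
finger_force: 0.0
```

```bash
python3 - <<'E'
from h import *
import cv2
s=bot.sense();print(s['ee_pos'],rel([.4401,-.2729,.0895])/.03)
a=cv2.resize(grab_frame('top')[195:275,190:270,::-1],None,fx=5,fy=5,interpolation=cv2.INTER_CUBIC)
b=cv2.resize(grab_frame('side')[225:305,280:360,::-1],None,fx=5,fy=5,interpolation=cv2.INTER_CUBIC)
cv2.imwrite('pics/d3.png',np.hstack([a,b]))
E
```

```text
[ 0.43914277 -0.27275098  0.18845374] [0.03006562 0.02365645 3.29839437]
```

View pics/d3.png

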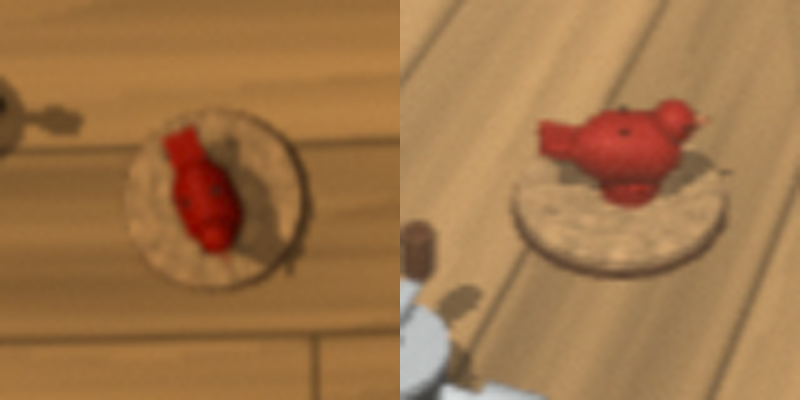

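Dove stands upright on the cork, foot at (630,198) in the side crop and stand centre at about (620,192). I'll measure the offset numerically.

```bash
python3 - <<'E'
from h import *
import cv2
im=grab_frame('side').astype(float);r=im[:,:,0];w=np.clip((r-1.7*np.maximum(im[:,:,1],im[:,:,2]))/60,0,1)
for y in range(258,270):
    x=w[y,385-85:425];print(y,''.join(str(int(9*v)) for v in w[y,384-84:430-70]))
g=im.sum(2)
for y in(262,266,270,274,278):print(y,g[y,296:352:1].astype(int).tolist())
def f(p,q=(.492,.2825)): # foot bottom & rim extents in side
    t=np.linspace(0,6.28,200);o=[]
    for (c,rad,zs) in((p,.018,(.014,.026)),(q,.06,(0,.014))):
        u=np.vstack([proj('side',np.c_[c[0]+rad*np.cos(t),c[1]+rad*np.sin(t),0*t+z]) for z in zs]);o+=[u[:,0].min(),u[:,0].max(),u[:,1].max()]
    return np.round(o,1)
print(f((.492,.2825)),f((.487,.2825)),f((.492,.2855)))
E
```

```text
258 000000000000000034567778777777786520000000000000000000000000
259 000000000000000000245675655655664000000000000000000000000000
260 000000000000000000014444534343430000000000000000000000000000
261 000000000000000000001333334443220000000000000000000000000000
262 000000000000000000000456769986500000000000000000000000000000
263 000000000000000000000566778655400000000000000000000000000000
264 000000000000000000000367766654000000000000000000000000000000
265 000000000000000000000013455430000000000000000000000000000000
266 000000000000000000000000000000000000000000000000000000000000
267 000000000000000000000000000000000000000000000000000000000000
268 000000000000000000000000000000000000000000000000000000000000
269 000000000000000000000000000000000000000000000000000000000000
262 [441, 445, 438, 425, 434, 434, 404, 382, 424, 422, 427, 433, 440, 441, 438, 440, 421, 408, 417, 427, 414, 368, 301, 268, 198, 187, 190, 220, 221, 227, 245, 244, 236, 229, 206, 222, 269, 301, 288, 294, 351, 409, 428, 443, 438, 430, 417, 403, 385, 387, 385, 388, 395, 401, 389, 389]
266 [437, 430, 433, 441, 440, 404, 
[... 518 characters left out ...]
, 387, 400, 410]
274 [436, 445, 439, 442, 443, 439, 433, 419, 371, 290, 241, 238, 282, 349, 385, 399, 408, 408, 402, 414, 428, 429, 426, 428, 428, 428, 448, 462, 463, 455, 451, 440, 424, 411, 417, 440, 470, 476, 463, 434, 390, 353, 325, 278, 224, 233, 309, 375, 372, 378, 383, 383, 394, 413, 417, 414]
278 [440, 445, 442, 439, 432, 414, 360, 320, 360, 391, 379, 369, 364, 354, 321, 284, 246, 230, 230, 233, 243, 261, 274, 300, 320, 355, 380, 368, 344, 334, 319, 304, 291, 282, 273, 247, 229, 214, 212, 259, 306, 345, 360, 363, 370, 374, 374, 381, 384, 384, 388, 411, 416, 408, 399, 361]
[317.5 330.2 266.4 302.8 344.8 280.3] [319.1 331.9 266.8 302.8 344.8 280.3] [317.1 329.9 267.  302.8 344.8 280.3]
```

About 4–5 mm off centre on a 120 mm stand, so I'll leave it. Next, the horn goes back.

drive_tool([
  [[0.03,0.02,0.5],[0,0,0],1],
  [[0,0,0.8],[0,0,0],1],
  [[0,0,0.8],[0,0,0],1],
  [[0,0,0.7],[0,0,0],1],
  [[0,0,0.4],[0,0,0],1],
  [[0,0,0.1],[0,0,0],1],
  [[0,0,0],[0,0,0],1],
  [[0,0,0],[0,0,0],0.15],
  [[0,0,0],[0,0,0],0.15],
  [[0,0,0],[0,0,0],0.15],
  [[0,0,0],[0,0,0],0.15],
  [[0,0,0],[0,0,0],0.15],
  [[0,0,0],[0,0,0],0.15],
  [[0,0,0],[0,0,0],0.15],
], grip_force=20)

```text
time_s: 38.4
ee_pos: [0.441, -0.2737, 0.0905]
tool_rot: [[0.925, 0.379, -0.0], [0.379, -0.925, 0.0], [-0.0, -0.0, -1.0]]
wrist_force: [0.1, -0.7, -1.4]
opening: 0.0276
finger_force: 20.5
```

drive_tool([
  [[0,0,-0.2],[0,0,0],0.15],
  [[0,0,-0.5],[0,0,0],0.15],
  [[0,0,-0.7],[0,0,0],0.15],
  [[0,0,-0.5],[0,0,0],0.15],
  [[0,0,-0.1],[0,0,0],0.15],
  [[0.4,-0.4,0],[0,0,0],0.15],
  [[0.8,-0.8,0],[0,0,0],0.15],
  [[0.8,-0.8,0],[0,0,0],0.15],
  [[0.8,-0.8,0],[0,0,0],0.15],
  [[0.8,-0.8,0],[0,0,0],0.15],
  [[0.8,-0.8,0],[0,0,0],0.15],
  [[0.8,-0.8,0],[0,0,0],0.15],
  [[0.8,-0.8,0],[0,0,0],0.15],
  [[0.8,-0.8,0],[0,0,0],0.15],
  [[0.6,-0.6,0],[0,0,0],0.15],
  [[0.4,-0.4,0],[0,0,0],0.15],
  [[0.2,-0.2,0],[0,0,0],0.15],
  [[0,0,0.2],[0,0,0],0.15],
  [[0,0,0],[0,0,0],0.15],
  [[0,0,0],[0,0,0],0.15],
])

```text
time_s: 40.9
ee_pos: [0.572, 0.0387, 0.1444]
tool_rot: [[0.926, 0.378, -0.0], [0.378, -0.926, -0.0], [-0.0, -0.0, -1.0]]
wrist_force: [-0.8, -0.1, -0.1]
opening: 0.0275
finger_force: 20.0
```

```bash
python3 - <<'E'
from h import *
s=bot.sense();print(s['ee_pos'],rel([.5615,.0155,.1235])/.03)
E
```

```text
[0.57198938 0.03868649 0.14442106] [-0.61571918  0.58334919  0.69750782]
```

Overshot by one row's worth; correct and lower.

drive_tool([
  [[-0.3,0.3,0],[0,0,0],0.15],
  [[-0.32,0.29,0],[0,0,0],0.15],
  [[0,0,0.2],[0,0,0],0.15],
  [[0,0,0.3],[0,0,0],0.15],
  [[0,0,0.1],[0,0,0],0.15],
  [[0,0,0.05],[0,0,0],0.15],
  [[0,0,0],[0,0,0],0.15],
  [[0,0,0],[0,0,0],0.15],
])

```text
time_s: 41.9
ee_pos: [0.5619, 0.016, 0.1253]
tool_rot: [[0.925, 0.379, 0.0], [0.379, -0.925, -0.0], [0.0, 0.0, -1.0]]
wrist_force: [-0.4, 0.3, -1.0]
opening: 0.0278
finger_force: 20.0
```

drive_tool([
  [[0,0,0.03],[0,0,0],0.15],
  [[0,0,0.03],[0,0,0],0.15],
  [[0,0,0.02],[0,0,0],0.15],
  [[0,0,0],[0,0,0],0.15],
  [[0,0,0],[0,0,0],0.15],
])

```text
time_s: 42.52
ee_pos: [0.562, 0.0159, 0.1234]
tool_rot: [[0.925, 0.379, 0.001], [0.379, -0.925, 0.0], [0.001, 0.0, -1.0]]
wrist_force: [-1.8, 1.1, 6.1]
opening: 0.0278
finger_force: 20.0
```

drive_tool([
  [[0,0,-0.03],[0,0,0],0.15],
  [[0,0,0],[0,0,0],0.5],
  [[0,0,0],[0,0,0],1],
  [[0,0,0],[0,0,0],1],
  [[0,0,-0.4],[0,0,0],1],
  [[0,0,-0.9],[0,0,0],1],
  [[0,0,-0.9],[0,0,0],1],
  [[-0.3,0.5,0],[0,0,0],1],
  [[-0.55,0.9,0],[0,0,0],1],
  [[-0.55,0.9,0],[0,0,0],1],
  [[-0.55,0.9,0],[0,0,0],1],
  [[-0.55,0.9,0],[0,0,0],1],
  [[-0.55,0.9,0],[0,0,0],1],
  [[-0.55,0.9,0],[0,0,0],1],
  [[-0.55,0.9,0],[0,0,0],1],
  [[-0.5,0.9,0],[0,0,0],1],
  [[-0.3,0.6,0],[0,0,0],1],
  [[-0.1,0.3,0],[0,0,0],1],
  [[0,0,0],[0,0,0],1],
  [[0,0,0],[0,0,0],1],
])

```text
time_s: 45.02
ee_pos: [0.5194, -0.2795, 0.1894]
tool_rot: [[0.925, 0.38, -0.0], [0.38, -0.925, 0.0], [-0.0, -0.0, -1.0]]
wrist_force: [-0.8, -0.9, 0.2]
opening: 0.0937
finger_force: 0.0
```

```bash
python3 - <<'E'
from h import *
s=bot.sense();print(s['ee_pos'],rel([.5198,-.2806,.1018])/.03)
E
```

```text
[ 0.51941921 -0.27949951  0.1894082 ] [-2.06860459e-03  4.00634021e-02  2.92025562e+00]
```

drive_tool([
  [[0,0.04,0.5],[0,0,0],1],
  [[0,0,0.8],[0,0,0],1],
  [[0,0,0.8],[0,0,0],1],
  [[0,0,0.6],[0,0,0],1],
  [[0,0,0.2],[0,0,0],1],
  [[0,0,0],[0,0,0],1],
  [[0,0,0],[0,0,0],0.2],
  [[0,0,0],[0,0,0],0.2],
  [[0,0,0],[0,0,0],0.2],
  [[0,0,0],[0,0,0],0.2],
  [[0,0,0],[0,0,0],0.2],
  [[0,0,0],[0,0,0],0.2],
  [[0,0,0],[0,0,0],0.2],
])

```text
time_s: 46.65
ee_pos: [0.5197, -0.2814, 0.1025]
tool_rot: [[0.925, 0.379, -0.0], [0.379, -0.925, 0.0], [-0.0, -0.0, -1.0]]
wrist_force: [0.1, 0.0, 0.2]
opening: 0.0317
finger_force: 20.0
```

drive_tool([
  [[0,0,-0.2],[0,0,0],0.2],
  [[0,0,-0.5],[0,0,0],0.2],
  [[0,0,-0.7],[0,0,0],0.2],
  [[0,0,-0.5],[0,0,0],0.2],
  [[0,0,-0.1],[0,0,0],0.2],
  [[0.14,-0.4,0],[0,0,0],0.2],
  [[0.28,-0.8,0],[0,0,0],0.2],
  [[0.28,-0.8,0],[0,0,0],0.2],
  [[0.28,-0.8,0],[0,0,0],0.2],
  [[0.28,-0.8,0],[0,0,0],0.2],
  [[0.28,-0.8,0],[0,0,0],0.2],
  [[0.28,-0.8,0],[0,0,0],0.2],
  [[0.28,-0.8,0],[0,0,0],0.2],
  [[0.2,-0.5,0],[0,0,0],0.2],
  [[0.13,-0.33,0],[0,0,0],0.2],
  [[0,0,0.2],[0,0,0],0.2],
  [[0,0,0.4],[0,0,0],0.2],
  [[0,0,0.2],[0,0,0],0.2],
  [[0,0,0],[0,0,0],0.2],
  [[0,0,0],[0,0,0],0.2],
])

```text
time_s: 49.15
ee_pos: [0.5097, -0.0645, 0.1386]
tool_rot: [[0.926, 0.379, 0.0], [0.379, -0.926, -0.0], [0.0, 0.0, -1.0]]
wrist_force: [-0.5, 0.6, -0.3]
opening: 0.0316
finger_force: 20.0
```

```bash
python3 - <<'E'
from h import *
s=bot.sense();print(s['ee_pos'],rel([.5095,-.0641,.1355])/.03)
E
```

```text
[ 0.50969392 -0.06448332  0.13864878] [-0.00115832 -0.01428908  0.10495695]
```

drive_tool([
  [[0,-0.01,0.05],[0,0,0],0.2],
  [[0,0,0.04],[0,0,0],0.2],
  [[0,0,0.03],[0,0,0],0.2],
  [[0,0,0],[0,0,0],0.2],
  [[0,0,0],[0,0,0],0.2],
])

```text
time_s: 49.78
ee_pos: [0.5096, -0.0639, 0.1354]
tool_rot: [[0.925, 0.379, 0.0], [0.379, -0.925, -0.0], [0.0, 0.0, -1.0]]
wrist_force: [-1.6, 0.0, 4.6]
opening: 0.032
finger_force: 20.0
```

drive_tool([
  [[0,0,-0.01],[0,0,0],0.2],
  [[0,0,0],[0,0,0],0.5],
  [[0,0,0],[0,0,0],1],
  [[0,0,0],[0,0,0],1],
  [[0,0,-0.4],[0,0,0],1],
  [[0,0,-0.9],[0,0,0],1],
  [[0,0,-0.9],[0,0,0],1],
  [[0,0.3,-0.3],[0,0,0],1],
  [[0,0.8,0],[0,0,0],1],
  [[0,0.95,0],[0,0,0],1],
  [[0,0.95,0],[0,0,0],1],
  [[0,0.95,0],[0,0,0],1],
  [[0,0.95,0],[0,0,0],1],
  [[0,0.95,0],[0,0,0],1],
  [[0,0.95,0],[0,0,0],1],
  [[0,0.8,0],[0,0,0],1],
  [[0,0.46,0],[0,0,0],1],
  [[0,0,0],[0,0,0],1],
  [[0,0,0],[0,0,0],1],
])

```text
time_s: 52.15
ee_pos: [0.6008, -0.2872, 0.2098]
tool_rot: [[0.925, 0.379, -0.001], [0.379, -0.925, 0.001], [-0.0, -0.001, -1.0]]
wrist_force: [0.6, -0.0, -0.5]
opening: 0.094
finger_force: 0.0
```

```bash
python3 - <<'E'
from h import *
s=bot.sense();print(s['ee_pos'],rel([.6013,-.2877,.088])/.03)
E
```

```text
[ 0.60080387 -0.28721834  0.20978795] [0.01093498 0.02454077 4.05957471]
```

drive_tool([
  [[0.01,0.02,0.5],[0,0,0],1],
  [[0,0,0.9],[0,0,0],1],
  [[0,0,0.9],[0,0,0],1],
  [[0,0,0.9],[0,0,0],1],
  [[0,0,0.6],[0,0,0],1],
  [[0,0,0.25],[0,0,0],1],
  [[0,0,0],[0,0,0],1],
  [[0,0,0],[0,0,0],0.3],
  [[0,0,0],[0,0,0],0.3],
  [[0,0,0],[0,0,0],0.3],
  [[0,0,0],[0,0,0],0.3],
  [[0,0,0],[0,0,0],0.3],
  [[0,0,0],[0,0,0],0.3],
])

```text
time_s: 53.78
ee_pos: [0.6016, -0.288, 0.0887]
tool_rot: [[0.925, 0.379, -0.0], [0.379, -0.925, 0.0], [-0.0, -0.0, -1.0]]
wrist_force: [-0.3, 0.3, -0.9]
opening: 0.0437
finger_force: 20.0
```

drive_tool([
  [[0,0,-0.2],[0,0,0],0.3],
  [[0,0,-0.5],[0,0,0],0.3],
  [[0,0,-0.7],[0,0,0],0.3],
  [[0,0,-0.5],[0,0,0],0.3],
  [[0,0,-0.1],[0,0,0],0.3],
  [[0.14,-0.4,0],[0,0,0],0.3],
  [[0.29,-0.8,0],[0,0,0],0.3],
  [[0.29,-0.8,0],[0,0,0],0.3],
  [[0.29,-0.8,0],[0,0,0],0.3],
  [[0.29,-0.8,0],[0,0,0],0.3],
  [[0.29,-0.8,0],[0,0,0],0.3],
  [[0.25,-0.7,0],[0,0,0],0.3],
  [[0.15,-0.45,0],[0,0,0],0.3],
  [[0,0,0.2],[0,0,0],0.3],
  [[0,0,0.4],[0,0,0],0.3],
  [[0,0,0.2],[0,0,0],0.3],
  [[0,0,0],[0,0,0],0.3],
  [[0,0,0],[0,0,0],0.3],
])

```text
time_s: 56.02
ee_pos: [0.5939, -0.1118, 0.1249]
tool_rot: [[0.926, 0.379, 0.0], [0.379, -0.926, -0.0], [0.0, 0.0, -1.0]]
wrist_force: [-0.3, -0.7, -0.9]
opening: 0.0435
finger_force: 20.0
```

```bash
python3 - <<'E'
from h import *
s=bot.sense();print(s['ee_pos'],rel([.5937,-.1113,.1217])/.03)
E
```

```text
[ 0.59387242 -0.11177431  0.12486463] [ 0.00064646 -0.01683083  0.10548444]
```

drive_tool([
  [[0,-0.01,0.05],[0,0,0],0.3],
  [[0,0,0.04],[0,0,0],0.3],
  [[0,0,0.03],[0,0,0],0.3],
  [[0,0,0],[0,0,0],0.3],
  [[0,0,0],[0,0,0],0.3],
])

```text
time_s: 56.65
ee_pos: [0.5938, -0.1111, 0.1217]
tool_rot: [[0.925, 0.379, 0.0], [0.379, -0.925, -0.0], [0.0, 0.0, -1.0]]
wrist_force: [-1.5, 0.5, 1.3]
opening: 0.0439
finger_force: 20.0
```

drive_tool([
  [[0,0,0],[0,0,0],0.5],
  [[0,0,0],[0,0,0],1],
  [[0,0,0],[0,0,0],1],
  [[0,0,-0.4],[0,0,0],1],
  [[0,0,-0.9],[0,0,0],1],
  [[0,0,-0.9],[0,0,0],1],
  [[0,0,-0.9],[0,0,0],1],
  [[0,0.5,0],[0,0,0],1],
  [[-0.4,0.9,0],[0,0,0],1],
  [[-0.4,0.9,0],[0,0,0],1],
  [[-0.4,0.9,0],[0,0,0],1],
  [[-0.4,0.9,0],[0,0,0],1],
  [[-0.4,0.9,0],[0,0,0],1],
  [[-0.4,0.9,0],[0,0,0],1],
  [[-0.4,0.6,0],[0,0,0],1],
  [[0,0,0],[0,0,0],1],
  [[0,0,0],[0,0,0],1],
])

```text
time_s: 58.78
ee_pos: [0.5898, -0.3228, 0.2138]
tool_rot: [[0.925, 0.379, -0.0], [0.379, -0.925, 0.001], [-0.0, -0.001, -1.0]]
wrist_force: [0.2, -0.5, -0.4]
opening: 0.0938
finger_force: 0.0
```

```bash
python3 - <<'E'
from h import *
import cv2
a=cv2.resize(grab_frame('top')[160:260,200:380,::-1],None,fx=4,fy=4,interpolation=cv2.INTER_CUBIC);cv2.imwrite('pics/te.png',a)
cv2.imwrite('pics/se.png',cv2.resize(grab_frame('side')[125:325,215:415,::-1],None,fx=3,fy=3,interpolation=cv2.INTER_CUBIC))
E
```

```text
(no output)
```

View pics/te.png

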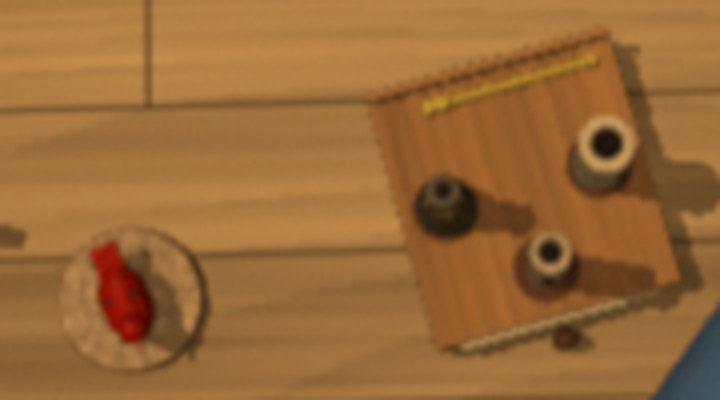

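View pics/se.png

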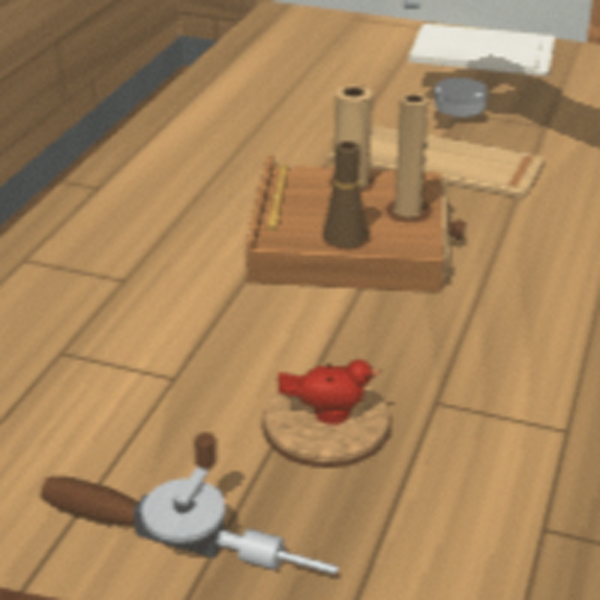

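All three items stand on their discs (horn at (445,205), slim pipe at (548,262), stout pipe at (602,150) in the top crop). The dove is upright in the middle of the cork at (128,300), and the rod, drill and tin look undisturbed.

```bash
python3 -c "
from rig import bot
print(bot.finish_job())"
```

```text
the job is handed in; nothing more can be done
None
```

The job is handed in at about 59 s: the dove stands upright on the cork stand, about 4–5 mm off centre. The horn call and both pipes are back upright on their original spots, and the tuning rod, drill and wax tin look undisturbed.

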